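Fetch the block plane from behind the screw jars

TASK

Get the block plane out from behind the screw jars: first stand all three jars upright on the plywood board, leaving the plane where it is until then, and next lay the plane sole down in the middle of the rubber rest, lengthways along it, while the jars wait on the board. Then put each jar back upright in the tray, centred on the disc of its own lid's colour. Leave the wax tin where it is, and do not let a jar or the plane topple.

Things in the scene. Friction and masses are not known exactly. Their poses are not given: they have to be found in the camera images.
- jar_red: Screw jar with a red screw lid, loose: an upright cylinder 46 mm across (lid 47 mm) and 85 mm tall, glass with dark screws and a paper label, lid in the top 17 mm; about 0.2 kg. Origin: centre of its underside, z up. Starts upright on the red disc.
- jar_yellow: Screw jar with a yellow screw lid, loose: an upright cylinder 46 mm across (lid 47 mm) and 85 mm tall, glass with dark screws and a paper label, lid in the top 17 mm; about 0.2 kg. Origin: centre of its underside, z up. Starts upright on the yellow disc.
- jar_blue: Screw jar with a blue screw lid, loose: an upright cylinder 46 mm across (lid 47 mm) and 85 mm tall, glass with dark screws and a paper label, lid in the top 17 mm; about 0.2 kg. Origin: centre of its underside, z up. Starts upright on the blue disc.
- disc_red: Flat red disc, 76 mm across, 2 mm thick, fixed in the wooden tray: the red-lidded jar's place. Origin: centre of its underside, on the tray floor, 8 mm above the bench (upper face at 10 mm). The three discs lie in a row about 100 mm apart, in any order, centres about 57 mm inside the tray's robot-side wall. Tray: 240 x 330 mm outside, walls 8 mm, rim 34 mm above the bench.
- disc_yellow: Flat yellow disc, 76 mm across, 2 mm thick, fixed in the wooden tray: the yellow-lidded jar's place. Origin: centre of its underside, on the tray floor, 8 mm above the bench (upper face at 10 mm). The three discs lie in a row about 100 mm apart, in any order, centres about 57 mm inside the tray's robot-side wall. Tray: 240 x 330 mm outside, walls 8 mm, rim 34 mm above the bench.
- disc_blue: Flat blue disc, 76 mm across, 2 mm thick, fixed in the wooden tray: the blue-lidded jar's place. Origin: centre of its underside, on the tray floor, 8 mm above the bench (upper face at 10 mm). The three discs lie in a row about 100 mm apart, in any order, centres about 57 mm inside the tray's robot-side wall. Tray: 240 x 330 mm outside, walls 8 mm, rim 34 mm above the bench.
- plane: Small steel block plane, loose, about 0.45 kg: body 130 mm long (its x) x 45 wide (its y) x 30 tall, flat sides; brass cap and, at -x, brass wheel (to 45 mm high); dark wooden knob at +x (to 48 mm). Origin: centre of its sole, z up. Starts on the tray floor (8 mm above the bench) behind the jars, roughly along their row, its centre about 67 mm from the tray's far wall.
- wax_tin: Flat round copper-coloured wax tin with a white dot on top, 51 mm across, 20 mm tall, loose, on the tray floor near one end of the plane. Origin: centre of its underside. Stays where it is.
- board: Bare pale plywood board fixed on the bench to one side of the tray: 280 mm (its x) x 120 mm (its y) x 12 mm thick. Origin: centre of its underside; top 12 mm above the bench. The place to stand the jars meanwhile.
- rest: Dark rubber plane rest, a flat pad with a grey top, fixed on the bench on the other side of the tray: 160 mm (its x) x 75 mm (its y), 8 mm thick. Origin: centre of its underside; top 8 mm above the bench.
There are look-alikes about, which are no part of the job. Leave any green look-alike of the jar_yellow alone.

How it is judged:
On the way, in this order (a step that is already met when the one before it is completed fails the run):
1. all three jars stand upright and released on the plywood board, the plane not yet moved (within 20 mm of its start) (x of jar_red in the frame of board between -0.14 and 0.14 m and y of jar_red in the frame of board between -0.06 and 0.06 m and z of jar_red in the frame of board between 0.008 and 0.016 m and angle between each of jar_red, jar_yellow, jar_blue's own z axis and vertical below 0.1 rad and linear speed of each of jar_red, jar_yellow, jar_blue below 0.03 m/s and angular speed of each of jar_red, jar_yellow, jar_blue below 0.3 rad/s and contact force between the fingers and jar_red below 0.2 N and x of jar_yellow in the frame of board between -0.14 and 0.14 m and y of jar_yellow in the frame of board between -0.06 and 0.06 m and z of jar_yellow in the frame of board between 0.008 and 0.016 m and contact force between the fingers and jar_yellow below 0.2 N and x of jar_blue in the frame of board between -0.14 and 0.14 m and y of jar_blue in the frame of board between -0.06 and 0.06 m and z of jar_blue in the frame of board between 0.008 and 0.016 m and contact force between the fingers and jar_blue below 0.2 N and distance of plane from where it was at the start of the episode below 0.02 m), for 0.2 s.
2. the plane lies released on the rest, while all three jars stand on the board (horizontal distance between plane and rest below 0.015 m and angle between the x axis of plane and the x axis of rest, either way round below 0.2 rad and z of plane in the frame of rest between 0.004 and 0.012 m and angle between each of plane, jar_red, jar_yellow, jar_blue's own z axis and vertical below 0.1 rad and linear speed of each of plane, jar_red, jar_yellow, jar_blue below 0.03 m/s and angular speed of each of plane, jar_red, jar_yellow, jar_blue below 0.3 rad/s and contact force between the fingers and plane below 0.2 N and x of jar_red in the frame of board between -0.14 and 0.14 m and y of jar_red in the frame of board between -0.06 and 0.06 m and z of jar_red in the frame of board between 0.008 and 0.016 m and contact force between the fingers and jar_red below 0.2 N and x of jar_yellow in the frame of board between -0.14 and 0.14 m and y of jar_yellow in the frame of board between -0.06 and 0.06 m and z of jar_yellow in the frame of board between 0.008 and 0.016 m and contact force between the fingers and jar_yellow below 0.2 N and x of jar_blue in the frame of board between -0.14 and 0.14 m and y of jar_blue in the frame of board between -0.06 and 0.06 m and z of jar_blue in the frame of board between 0.008 and 0.016 m and contact force between the fingers and jar_blue below 0.2 N), for 0.2 s.
At the end, for the whole second after the job is handed in: Each jar stands upright (within 0.1 rad) on the disc of its lid's colour, its centre within 14 mm of the disc's; the plane lies sole down on the rest, centres within 15 mm, lengths aligned within 0.2 rad; the wax tin is within 20 mm of its start; all released and at rest (horizontal distance between jar_red and disc_red below 0.014 m and z of jar_red in the frame of disc_red between -0.002 and 0.006 m and angle between each of jar_red, jar_yellow, jar_blue, plane's own z axis and vertical below 0.1 rad and linear speed of each of jar_red, jar_yellow, jar_blue, plane below 0.03 m/s and angular speed of each of jar_red, jar_yellow, jar_blue, plane below 0.3 rad/s and contact force between the fingers and jar_red below 0.2 N and horizontal distance between jar_yellow and disc_yellow below 0.014 m and z of jar_yellow in the frame of disc_yellow between -0.002 and 0.006 m and contact force between the fingers and jar_yellow below 0.2 N and horizontal distance between jar_blue and disc_blue below 0.014 m and z of jar_blue in the frame of disc_blue between -0.002 and 0.006 m and contact force between the fingers and jar_blue below 0.2 N and horizontal distance between plane and rest below 0.015 m and angle between the x axis of plane and the x axis of rest, either way round below 0.2 rad and z of plane in the frame of rest between 0.004 and 0.012 m and contact force between the fingers and plane below 0.2 N and distance of wax_tin from where it was at the start of the episode below 0.02 m); the robot touches nothing.
It fails at once if a jar or the plane topples (tilts more than 0.6 rad) (angle between any of jar_red, jar_yellow, jar_blue, plane's own z axis and vertical above 0.6 rad).
It fails at once if the wax tin is moved more than 20 mm (distance of wax_tin from where it was at the start of the episode above 0.02 m).
It also fails if it takes over 144 s, if anything falls off the work surface, if the arm or the gripper's body presses on something with over 40 N, if the wrist force passes 120 N, or if a joint passes its speed limit or range.

ROBOT

A 7-joint arm with a two-finger parallel gripper is mounted at the origin on the work surface. World frame = base frame: x ahead of the robot, y to its left, z up, the work surface at z = 0. Lengths are in m, angles in rad, forces in N, time in s.
With the tool pointing down it reaches from about 0.425 to 0.925 m from the base axis. Payload 6.8 kg.
Tool frame: the origin (TCP) lies on the front face of the gripper's body, between the roots of the fingers; the fingertips stand 73 mm ahead of it and the grasp point (between the pads) lies 54 mm ahead of it (env.nose_length is the distance from the TCP to the fingertips, in m); z points along the fingers, y is the line along which they close (so a half turn about z gives the same grasp; the last joint's range is limited). The gripper opens to 85 mm and grips with 20 to 120 N. Pads are 22 mm wide; open, the fingers measure 114 mm over their backs; the gripper's body (76 mm by 85 mm) begins 54 mm behind the grasp point. The pads swing forward as they close: fully open they stand 13 mm farther back than shut.
Start: joints at [-1.422, 0.477, 0.022, 1.555, -0.011, 1.109, -0.083], TCP at [0.171, 0.653, 0.304] pointing down, gripper open.
Joint ranges: [-2.96, 2.96], [-0.34, 2.1], [-1.41, 1.46], [0.24, 2.44], [-1.37, 4.51], [0.17, 1.92], [-2.96, 2.96]. Speed limits (rad/s): [2.39, 2.39, 3.14, 3.14, 3.14, 3.14, 3.14].

INTERFACE

Orientations are given as a unit quaternion [w, x, y, z].
In Python, from cell import env, kin, camera, calibration, job gives the robot as it stands. The module is installed in compiled form; this text tells all that it offers. Calls block until the motion is done:
- env.reach(position, orientation): joint-space move of the TCP to a pose.
- env.movel(position, velocity=0.15, rot=None, stop_force=None): straight line of the TCP; rot=None keeps the orientation; velocity is the mean speed in m/s. With stop_force (N) it stops when the force on the tool has changed by that much, and returns True; else False.
- env.goto_joints(angles): joint-space move.
- env.grip(opening, f_grip=None): finger opening in m; f_grip is the grip in N (None keeps the last); returns when the fingers have stopped.
- env.dwell(seconds).
- kin.inverse_kinematics(position, orientation): joint angles nearest the present ones, or None.
- env.get_state(): the state.
- camera(name): name is "scene" or "top"; returns (picture, depth): 384x512x3 uint8, blue, green, red; 384x512 float32, m along the optical axis (not along the pixel's ray), 0 where there is no reading.
- calibration(name): a dict with "fx", "fy", "cx", "cy" (pixels), "k1" (the pictures are not rectified: a ray, as slopes to the right and down, at radius r is drawn at 1 + k1 r^2 times it, then the intrinsics apply), "rvec" (rotation vector, rad) and "tvec" (3), from world to camera coordinates, as OpenCV has them. Camera axes: x right, y down, z forward; pixel columns grow to the right and rows downward; lengths in m; the calibration is good to about 2 mm. A picture is of the moment at which its call begins. calibration takes no time and is no camera call.
A pose or a line that the arm cannot do raises env.PlanningError and nothing moves.
- job.job_done(): hands the job in; it is judged then, once.
The state is a dict: "time": time; "qpos": joint angles; "joint_velocities": joint speeds; "joint_torque": joint torques, N m; "tcp_pos": TCP position; "orientation": TCP orientation; "force": force on the tool from outside, world axes, zero at the start; "torque": the same for the moment, N m; "opening": finger opening in m; "gripper_force": force on a finger pad.
Only numpy, scipy, OpenCV 4.12 (cv2) and the standard library are available. Lean on these libraries where they do the work, as an engineer would, in place of code of your own. Each camera call takes 0.05 s, during which the arm holds its last target. There are 200 camera calls.

## Working session

There is one attempt and no reset: what is moved stays moved. The work goes in short steps, each a Python script; the robot and the scene stay as the last script left them, time stands still between calls to the robot, and variables do not carry over. Pictures are saved under pics/ and viewed, at most 14 in all, crops included, and the job is handed in when it is done.

```bash
mkdir -p pics; ls
cat > h.py <<'E'
import numpy as np, cv2
from cell import env, kin, camera, calibration, job
def cam(n):
    c=calibration(n); R=cv2.Rodrigues(np.array(c["rvec"],float))[0]; return c,R,np.array(c["tvec"],float).ravel()
def ray(n,uv):
    c,R,t=cam(n); uv=np.atleast_2d(np.array(uv,float))
    d=np.stack([(uv[:,0]-c["cx"])/c["fx"],(uv[:,1]-c["cy"])/c["fy"]],1); s=d.copy()
    for _ in range(20): s=d/(1+c["k1"]*(s**2).sum(1,keepdims=True))
    return -R.T@t, np.c_[s,np.ones(len(s))], R, t
def onplane(n,uv,z):
    o,s,R,t=ray(n,uv); w=s@R; return o+w*((z-o[2])/w[:,2])[:,None]
def deproj(n,uv,dep):
    o,s,R,t=ray(n,uv); return (s*np.array(dep)[:,None]-t)@R
def proj(n,P):
    c,R,t=cam(n); p=np.atleast_2d(P)@R.T+t; s=p[:,:2]/p[:,2:]; s=s*(1+c["k1"]*(s**2).sum(1,keepdims=True))
    return s*[c["fx"],c["fy"]]+[c["cx"],c["cy"]]
def cloud(n,dep):
    v,u=np.mgrid[:384,:512]; return deproj(n,np.c_[u.ravel(),v.ravel()],dep.ravel()).reshape(384,512,3)
E
python3 - <<'E'
from h import *
for n in("scene","top"):
    p,d=camera(n); cv2.imwrite(f"pics/{n}0.png",p); np.save(f"{n}0.npy",d)
    c,R,t=cam(n); print(n,c,-R.T@t,(d>0).mean())
print(env.get_state())
E
```

```text
pics
scene {'fx': 353.94088730901126, 'fy': 353.94088730901126, 'cx': 253.40604988417937, 'cy': 191.52755705802403, 'k1': 0.01686808326915117, 'rvec': array([ 2.34636975,  0.88039628, -0.31931561]), 'tvec': array([-0.37904206, -0.23485089,  1.04515156])} [ 0.83846041 -0.3660637   0.67390736] 0.9959462483723959
top {'fx': 460.7436068931719, 'fy': 460.7436068931719, 'cx': 246.28235061572954, 'cy': 187.1731256341399, 'k1': -0.14907346652393633, 'rvec': array([ 2.13324135, -2.12196363,  0.17252784]), 'tvec': array([-0.00837977,  0.50691721,  0.95543107])} [ 0.33672614 -0.01558227  1.0277434 ] 0.995880126953125
{'time': 0.1, 'qpos': array([-1.42212375,  0.4777265 ,  0.02238223,  1.55634893, -0.0114716 ,
        1.10930467, -0.08313727]), 'joint_velocities': array([-0.00068575, -0.00127408, -0.00104288,  0.00069728, -0.00053964,
       -0.0024985 ,  0.00121365]), 'joint_torque': array([ 5.02022303e-03, -5.97751129e+01,  1.61401413e+00, -2.81949681e+01,
        1.28426857e-02,  5.03620191e-03,  2.08916754e-05]), 'tcp_pos': array([0.17134926, 0.65246169, 0.30301908]), 'orientation': array([-2.41478045e-05,  1.28053524e-01,  9.91766912e-01, -8.29124360e-04]), 'force': array([ 0.01281995,  0.09396145, -0.31983541]), 'torque': array([-0.03051131, -0.02276514,  0.00399764]), 'gripper_force': 0.0, 'opening': 0.0854706908859133}
```

View pics/top0.png

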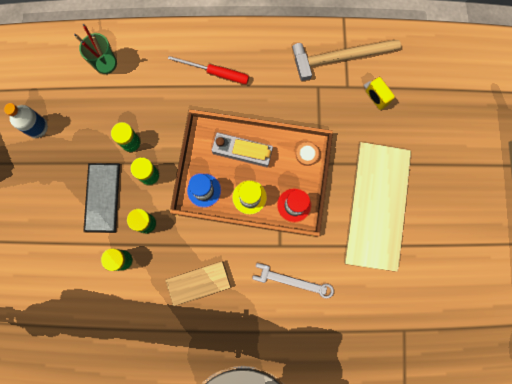

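View pics/scene0.png

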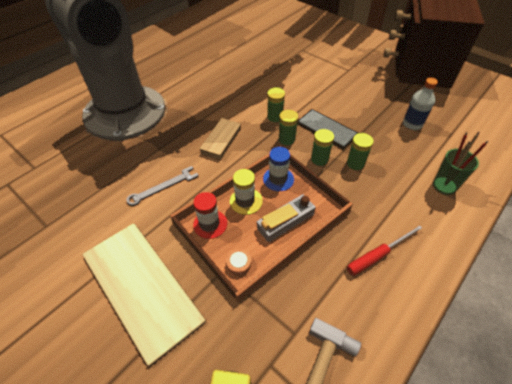

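Top view: the jar lids are red (295,203), yellow (250,194) and blue (203,188). The plane is at (242,148), its knob at (221,142), and the tin at (307,153). The board is at (378,207) and the rest at (102,198). Things that could be mistaken for jar_yellow: yellow-lidded green jars at (123,133), (143,168), (140,219) and (115,259), plus a yellow object at (380,93). The plywood scrap at (198,283) could be taken for the board. I choose the jar standing on the yellow disc in the tray, and the large board. Next I measure.

```bash
cat > m.py <<'E'
from h import *
def tri(a,b):
    o1,s1,R1,_=ray("top",a); o2,s2,R2,_=ray("scene",b)
    w1=(s1@R1)[0]; w2=(s2@R2)[0]; k=np.linalg.lstsq(np.c_[w1,-w2],o2-o1,rcond=None)[0]
    p,q=o1+k[0]*w1,o2+k[1]*w2; return (p+q)/2,np.linalg.norm(p-q)
def colmask(p,name):
    h=cv2.cvtColor(p,cv2.COLOR_BGR2HSV); H,S,V=[h[...,i].astype(int) for i in range(3)]
    c={"red":(H<6)|(H>174),"yellow":(H>=26)&(H<=34),"blue":(H>105)&(H<125)}[name]
    return c&(S>190)&(V>80)
def lids(pt,dt,ps,ds,names=("red","yellow","blue")):
    """lid-top centre, by colour and height band, per view; depth gives height"""
    out={}
    for n,p,d in(("top",pt,dt),("scene",ps,ds)):
        X=cloud(n,d)
        for c in names:
            m=(colmask(p,c)&(X[...,2]>.055)&(X[...,2]<.13)).astype(np.uint8)
            nl,L,st,ce=cv2.connectedComponentsWithStats(m)
            for i in range(1,nl):
                if st[i,4]<60: continue
                P=X[L==i]; z=np.percentile(P[:,2],90); top=P[P[:,2]>z-.006]
                ct=np.argwhere((L==i)&(X[...,2]>z-.006))[:,::-1]
                (u,v),_=cv2.minEnclosingCircle(ct.astype(np.float32)[:,None])
                out.setdefault((c,n),[]).append((np.r_[u,v].round(1),z.round(4),((top[:,:2].min(0)+top[:,:2].max(0))/2).round(4),np.ptp(top[:,:2],axis=0).round(3),onplane(n,[u,v],z)[0].round(4)))
    return out
E
python3 - <<'E'
from m import *
p=[cv2.imread("pics/top0.png"),np.load("top0.npy"),cv2.imread("pics/scene0.png"),np.load("scene0.npy")]
for k,v in lids(*p).items():
    print(k); [print("  ",*a) for a in v]
X=cloud("top",p[1]); h=cv2.cvtColor(p[0],cv2.COLOR_BGR2HSV)
print("bench",np.median(X[300:320,380:440,2]))
for (u,v) in [(378,207),(102,198),(307,153),(242,148),(255,150),(232,157),(221,142),(283,190),(270,190),(307,165),(227,205),(256,110),(95,175)]:
    print((u,v),X[v,u].round(4),h[v,u])
Y=cloud("scene",p[3]);h=cv2.cvtColor(p[2],cv2.COLOR_BGR2HSV)
for (u,v) in [(145,290),(328,128),(238,262),(285,217),(304,202),(290,225)]: print("s",(u,v),Y[v,u].round(4),h[v,u])
q=cv2.resize(p[0][90:245,165:345],None,fx=4,fy=4,interpolation=cv2.INTER_CUBIC)[:600,:800]; cv2.imwrite("pics/crop1.png",q)
E
```

```text
('red', 'top')
   [298.2 200.6] 0.0974 [ 0.471  -0.1124] [0.044 0.045] [ 0.4704 -0.1124  0.0974]
('yellow', 'top')
   [382.5  88. ] 0.0583 [ 0.7342 -0.313 ] [0.053 0.047] [ 0.7333 -0.3124  0.0583]
   [121.5 132.5] 0.0874 [0.6183 0.2648] [0.043 0.046] [0.6174 0.2628 0.0874]
   [141.3 168. ] 0.0873 [0.5394 0.2167] [0.045 0.044] [0.5395 0.2155 0.0873]
   [249.7 192.3] 0.0972 [ 0.488  -0.0139] [0.046 0.045] [ 0.487  -0.0133  0.0972]
   [137.9 219.3] 0.0875 [0.4307 0.2187] [0.044 0.046] [0.4309 0.2177 0.0875]
   [112.  259.3] 0.0877 [0.3473 0.2697] [0.043 0.044] [0.3476 0.2689 0.0877]
('blue', 'top')
   [199.4 184.7] 0.0975 [0.5023 0.0904] [0.042 0.044] [0.5022 0.0902 0.0975]
('red', 'scene')
   [204.5 201. ] 0.0955 [ 0.4736 -0.1139] [0.046 0.045] [ 0.475  -0.1146  0.0955]
bench 0.0003220773056692411
(378, 207) [ 0.4685 -0.3009  0.0129] [ 34  63 240]
(102, 198) [0.4869 0.3239 0.006 ] [ 40  10 148]
(307, 153) [ 0.5875 -0.1407  0.0292] [ 48  13 240]
(242, 148) [0.5937 0.0042 0.0464] [ 26 165 234]
(255, 150) [ 0.5883 -0.0243  0.0505] [ 25 168 234]
(232, 157) [0.5784 0.0268 0.0254] [20  9 85]
(221, 142) [0.604  0.0498 0.0581] [ 11 169 113]
(283, 190) [ 0.5071 -0.0878  0.0077] [ 13 173 201]
(270, 190) [ 0.5069 -0.0586  0.0081] [ 13 174 126]
(307, 165) [ 0.5635 -0.1421  0.0137] [ 12 175 159]
(227, 205) [0.472  0.0373 0.0118] [ 13 176 219]
(256, 110) [ 0.6983 -0.0269 -0.001 ] [ 15 154 194]
(95, 175) [0.5395 0.3424 0.0102] [ 42   9 149]
s (145, 290) [ 0.4905 -0.3043  0.0102] [ 32  62 236]
s (328, 128) [0.4973 0.3205 0.0091] [ 25  32 142]
s (238, 262) [ 0.5942 -0.1473  0.0291] [ 37  19 236]
s (285, 217) [ 0.6045 -0.0102  0.046 ] [ 24 141 230]
s (304, 202) [0.614  0.0437 0.0529] [ 11 164  53]
s (290, 225) [ 0.618  -0.008   0.0257] [ 9 77 63]
```

View pics/crop1.png

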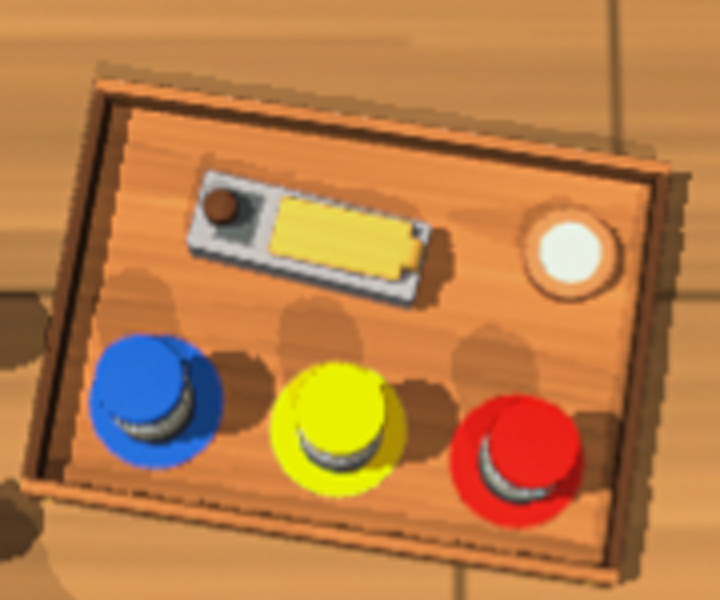

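The crop confirms the choice: each tray jar (grey glass) stands on the disc of its own colour, the plane's knob points toward the blue side, and the tin is at the far right. Now I measure the board, rest and plane, and get the lids by triangulation.

```bash
cat >> m.py <<'E'
def big(m):
    nl,L,st,ce=cv2.connectedComponentsWithStats(m.astype(np.uint8)); i=1+np.argmax(st[1:,4]); return L==i
def rect(n,m,z):
    """min-area rectangle of a mask laid on plane z: centre, long, short, angle of long axis"""
    c=max(cv2.findContours(m.astype(np.uint8),cv2.RETR_EXTERNAL,cv2.CHAIN_APPROX_NONE)[0],key=len)[:,0]
    P=onplane(n,c,z)[:,:2]; b=cv2.boxPoints(cv2.minAreaRect((P*1000).astype(np.float32)))/1000
    e=b[1]-b[0],b[2]-b[1]; e=max(e,key=np.linalg.norm); f=cv2.minAreaRect((P*1000).astype(np.float32))
    return b.mean(0).round(4),np.round(sorted(f[1]),1),round(float(np.arctan2(e[1],e[0])%np.pi),3)
def win(u0,u1,v0,v1):
    w=np.zeros((384,512),bool); w[v0:v1,u0:u1]=1; return w
E
python3 - <<'E'
from m import *
T,dT,S,dS=[cv2.imread("pics/top0.png"),np.load("top0.npy"),cv2.imread("pics/scene0.png"),np.load("scene0.npy")]
ht,hs=[cv2.cvtColor(p,cv2.COLOR_BGR2HSV).astype(int) for p in(T,S)]
XT,XS=cloud("top",dT),cloud("scene",dS)
# lids: top view by colour+height; scene view likewise, looser
sw={"red":win(190,220,190,228),"yellow":win(228,262,165,205),"blue":win(265,295,145,182)}
tw={"red":win(270,320,180,225),"yellow":win(225,272,175,215),"blue":win(180,222,168,210)}
for c in sw:
    uv=[]
    for n,h,X,w,H in(("top",ht,XT,tw[c],.087),("scene",hs,XS,sw[c],.087)):
        m=big(w&(h[...,1]>120)&(X[...,2]>H)&(X[...,2]<.11)); ct=np.argwhere(m)[:,::-1].astype(np.float32)
        uv.append(np.array(cv2.minEnclosingCircle(ct[:,None])[0]) if n=="top" else np.array(cv2.fitEllipse(cv2.convexHull(ct[:,None]))[0]))
        print(c,n,uv[-1].round(1),len(ct),"z",np.percentile(X[m][:,2],[50,90]).round(4),onplane(n,uv[-1],.095)[0][:2].round(4))
    p,e=tri(*uv); print("  tri",p.round(4),"gap",e.round(4))
for n,h,X,wb,wr in(("top",ht,XT,win(335,425,130,285),win(75,125,155,240)),("scene",hs,XS,win(70,215,215,370),win(290,360,100,155))):
    m=big(wb&(h[...,0]>26)&(h[...,0]<40)&(h[...,1]<95)&(h[...,2]>200)); print(n,"board z",np.median(X[m][:,2]).round(4),rect(n,m,.012))
    m=big(wr&(h[...,1]<60)&(h[...,2]>95)&(h[...,2]<190)); print(n,"rest z",np.median(X[m][:,2]).round(4),rect(n,m,.008),m.sum())
    w=win(205,285,120,175) if n=="top" else win(250,322,185,245)
    m=big(w&(X[...,2]>.030)&(X[...,2]<.07)&(X[...,0]>.55)); print(n,"plane z",np.percentile(X[m][:,2],[10,50,95]).round(4),rect(n,m,.038),m.sum())
    w=win(290,325,138,170) if n=="top" else win(218,255,245,278)
    m=big(w&(h[...,1]<60)&(h[...,2]>190)); print(n,"tin dot",rect(n,m,.028))
print(env.nose_length)
E
```

```text
red top [298.1 200.8] 407 z [0.0952 0.0974] [ 0.4703 -0.1124]
red scene [204.7 201.8] 369 z [0.0942 0.0954] [ 0.4764 -0.1155]
  tri [ 0.4716 -0.1128  0.0878] gap 0.0009
yellow top [249.8 192.3] 401 z [0.0951 0.0972] [ 0.4874 -0.0134]
yellow scene [243.6 177.9] 320 z [0.094  0.0954] [ 0.4934 -0.0169]
  tri [ 0.4889 -0.013   0.0879] gap 0.0011
blue top [199.4 184.6] 387 z [0.0953 0.0975] [0.5029 0.0906]
blue scene [279.4 154.5] 249 z [0.0942 0.0955] [0.5082 0.0871]
  tri [0.5043 0.0916 0.0887] gap 0.0009
top board z 0.0123 (array([ 0.4723, -0.3032], dtype=float32), array([117.2, 278.6]), 2.985)
top rest z 0.0092 (array([0.4888, 0.3262], dtype=float32), array([ 65.8, 149.8]), 3.134) 1811
top plane z [0.0363 0.043  0.0542] (array([0.5942, 0.0048], dtype=float32), array([ 46.7, 129.9]), 1.328) 1185
top tin dot (array([ 0.589 , -0.1409], dtype=float32), array([30. , 31.7]), 1.577)
scene board z 0.0117 (array([ 0.4763, -0.2948], dtype=float32), array([ 94.9, 276.7]), 2.976)
scene rest z 0.0079 (array([0.4907, 0.3249], dtype=float32), array([ 65.8, 151.1]), 3.136) 750
scene plane z [0.0358 0.0425 0.0527] (array([0.5998, 0.0027], dtype=float32), array([ 49.6, 135.2]), 1.308) 1115
scene tin dot (array([ 0.5892, -0.1418], dtype=float32), array([31.2, 32.4]), 0.716)
0.0726
```

The lid tops come out at 0.095–0.097 (expected 0.095). Board top is 0.012, rest top 0.008–0.009, plane size 47×130, and everything is in reach, so the numbers are consistent. Start with the red jar.

```bash
cat > r.py <<'E'
from m import *
from scipy.spatial.transform import Rotation as Ro
ZH=.30
def quat(a):
    z=np.array([0,0,-1.]); y=np.array([np.cos(a),np.sin(a),0]); return np.roll(Ro.from_matrix(np.c_[np.cross(y,z),y,z]).as_quat(),1)
def above(xy,z=ZH): env.movel([xy[0],xy[1],z],velocity=.3)
def pick(xy,tz,op,f):
    env.grip(op); above(xy); 
    env.movel([*xy,tz+.06],velocity=.25)
    hit=env.movel([*xy,tz],velocity=.08,stop_force=8); env.grip(0,f_grip=f); s=env.get_state()
    print("pick hit",hit,"tcp",s["tcp_pos"].round(4),"open",round(s["opening"],4),"F",round(s["gripper_force"],1))
    env.movel([*xy,tz+.05],velocity=.1); env.movel([*xy,ZH],velocity=.25)
def place(xy,tz,op,lift=.06):
    above(xy); env.movel([*xy,tz+.02],velocity=.2); o=env.get_state()["opening"]
    hit=env.movel([*xy,tz-.004],velocity=.03,stop_force=3); s=env.get_state()
    print("place hit",hit,"tcp",s["tcp_pos"].round(4),"open",round(o,4))
    env.grip(op); env.movel([*xy,s["tcp_pos"][2]+lift],velocity=.12); env.movel([*xy,ZH],velocity=.3); print("t",round(env.get_state()["time"],1))
A=1.414; BC=np.array([.4735,-.3025]); BX=np.array([np.cos(-.16),np.sin(-.16)])
J={"red":np.array([.4715,-.113]),"yellow":np.array([.4885,-.0142]),"blue":np.array([.5035,.0903])}
B={"red":BC-.09*BX,"yellow":BC,"blue":BC+.09*BX}
GZ=.119
E
python3 - <<'E'
from r import *
q=quat(A)
for p in [*J.values(),*B.values(),[.49,.326],[.596,.004]]:
    for z in(.09,.3): print(np.round(p,3),z,kin.inverse_kinematics([*p,z],q) is not None,kin.inverse_kinematics([*p,z],quat(1.32-np.pi/2)) is not None,end=";")
env.reach([.45,.2,ZH],q); print(env.get_state()["time"],env.get_state()["qpos"].round(2))
pick(J["red"],GZ,.07,40)
place(B["red"],GZ+.002,.07)
env.movel([.5,.3,ZH],velocity=.3)
for n in("scene","top"):
    p,d=camera(n); cv2.imwrite(f"pics/{n}1.png",p); np.save(f"{n}1.npy",d)
cv2.imwrite("pics/s1.png",np.hstack([cv2.imread("pics/top1.png")[60:340,130:430],cv2.imread("pics/scene1.png")[90:370,60:380]]))
E
```

```text
[ 0.472 -0.113] 0.09 True True;[ 0.472 -0.113] 0.3 True True;[ 0.488 -0.014] 0.09 True True;[ 0.488 -0.014] 0.3 True True;[0.503 0.09 ] 0.09 True True;[0.503 0.09 ] 0.3 True True;[ 0.385 -0.288] 0.09 True True;[ 0.385 -0.288] 0.3 True True;[ 0.474 -0.302] 0.09 True True;[ 0.474 -0.302] 0.3 True True;[ 0.562 -0.317] 0.09 True True;[ 0.562 -0.317] 0.3 True True;[0.49  0.326] 0.09 True True;[0.49  0.326] 0.3 True True;[0.596 0.004] 0.09 True True;[0.596 0.004] 0.3 True True;2.025 [-0.81  0.18  0.3   2.   -0.06  0.97  0.94]
pick hit False tcp [ 0.4719 -0.113   0.1196] open 0.0455 F 40.2
place hit True tcp [ 0.3846 -0.2876  0.1213] open 0.0461
t 10.7
```

View pics/s1.png

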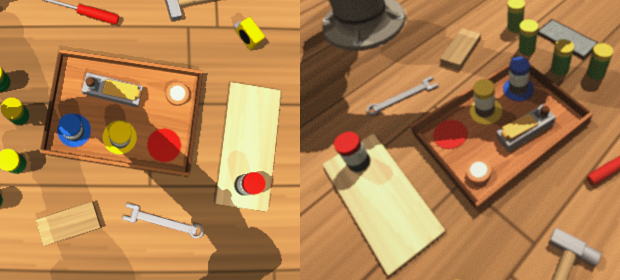

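The red jar stands upright on the board (lid at about (253,183) in the left half), and its disc at (164,145) is bare. Next are yellow and blue, then I measure the discs and check the camera against the known placed positions.

Run:
```python
from r import *
for c in("yellow","blue"):
    pick(J[c],GZ,.07,40); place(B[c],GZ+.002,.07)
env.movel([.40,.35,.35],velocity=.3)
for n in("scene","top"):
    p,d=camera(n); cv2.imwrite(f"pics/{n}2.png",p); np.save(f"{n}2.npy",d)
    X=cloud(n,d); h=cv2.cvtColor(p,cv2.COLOR_BGR2HSV).astype(int)
    for c in J:
        g=proj(n,[*J[c],.01])[0]; v,u=np.mgrid[:384,:512]; near=np.hypot(u-g[0],v-g[1])<45
        hue={"red":(h[...,0]<4)|(h[...,0]>175),"yellow":(h[...,0]>=25)&(h[...,0]<=34),"blue":(h[...,0]>105)&(h[...,0]<125)}[c]
        m=big(near&hue&(h[...,1]>200)&(X[...,2]<.03)); ct=max(cv2.findContours(m.astype(np.uint8),0,1)[0],key=len)[:,0]
        P=(onplane(n,ct,.010)[:,:2]*1000).astype(np.float32)
        e=cv2.fitEllipse(P); print(n,c,"disc z",np.median(X[m][:,2]).round(4),"ell",np.round(e[0],1),np.round(e[1],1),"circ",np.round(cv2.minEnclosingCircle(P)[0],1),"J",J[c]*1000)
        L=big((np.hypot(*(np.stack([u,v])-proj(n,[*B[c],.097])[0][:,None,None]))<28)&(h[...,1]>110)&(X[...,2]>.09)&(X[...,2]<.11))
        ct=np.argwhere(L)[:,::-1].astype(np.float32); P=(onplane(n,ct,.097)[:,:2]*1000).astype(np.float32)
        print("   lid on board",np.round(cv2.minEnclosingCircle(P),1) if 0 else np.round(cv2.minEnclosingCircle(P)[0],1),round(cv2.minEnclosingCircle(P)[1],1),"cmd",(B[c]*1000).round(1), "z",np.percentile(X[L][:,2],[50,90]).round(4))
cv2.imwrite("pics/s2.png",np.hstack([cv2.imread("pics/top2.png")[60:340,60:430],cv2.imread("pics/scene2.png")[90:370,60:380]]))
```

```text
pick hit False tcp [ 0.4889 -0.014   0.1196] open 0.0457 F 40.4
place hit True tcp [ 0.4735 -0.3018  0.1212] open 0.0454
t 21.8
pick hit False tcp [0.5039 0.0904 0.1196] open 0.0454 F 40.4
place hit True tcp [ 0.5623 -0.3163  0.1214] open 0.0456
t 31.3
scene red disc z 0.0094 ell [ 475.2 -114.2] [65.7 68.9] circ [ 475.5 -113. ] J [ 471.5 -113. ]
   lid on board [ 388.6 -287.8] 25.8 cmd [ 384.6 -288.2] z [0.0965 0.0978]Traceback (most recent call last):
  File "<stdin>", line 11, in <module>
  File "m.py", line 26, in big
    nl,L,st,ce=cv2.connectedComponentsWithStats(m.astype(np.uint8)); i=1+np.argmax(st[1:,4]); return L==i
                                                                         ~~~~~~~~~^^^^^^^^^^
    return _wrapfunc(a, 'argmax', axis=axis, out=out, **kwds)
    return bound(*args, **kwds)
ValueError: attempt to get argmax of an empty sequence
```

```bash
cat > d.py <<'E'
from r import *
def measure(k,scale=1):
  for n in("scene","top"):
    p,d=camera(n); cv2.imwrite(f"pics/{n}{k}.png",p); np.save(f"{n}{k}.npy",d)
    X=cloud(n,d); h=cv2.cvtColor(p,cv2.COLOR_BGR2HSV).astype(int); v,u=np.mgrid[:384,:512]
    for c in J:
        g=proj(n,[*J[c],.01])[0]; near=np.hypot(u-g[0],v-g[1])<32
        hue={"red":(h[...,0]<6)|(h[...,0]>172),"yellow":(h[...,0]>=22)&(h[...,0]<=36),"blue":(h[...,0]>100)&(h[...,0]<130)}[c]
        m=near&hue&(h[...,1]>150)&(X[...,2]<.03)
        if m.sum()>50:
            ct=max(cv2.findContours(big(m).astype(np.uint8),0,1)[0],key=len)[:,0]; P=(onplane(n,ct,.010)[:,:2]*1000).astype(np.float32); e=cv2.fitEllipse(P)
            print(n,c,"disc z",np.median(X[m][:,2]).round(4),"ell",np.round(e[0],1),np.round(e[1],1),"circ",np.round(cv2.minEnclosingCircle(P)[0],1),"J",J[c]*1000)
        else: print(n,c,"no disc",m.sum(),p[int(g[1]),int(g[0])],h[int(g[1]),int(g[0])],X[int(g[1]),int(g[0])])
        g=proj(n,[*B[c],.097])[0]; L=(np.hypot(u-g[0],v-g[1])<28)&(h[...,1]>110)&(X[...,2]>.09)&(X[...,2]<.11)
        if L.sum()>50:
            P=(onplane(n,np.argwhere(big(L))[:,::-1].astype(np.float32),.097)[:,:2]*1000).astype(np.float32)
            print("   lid on board",np.round(cv2.minEnclosingCircle(P)[0],1),round(cv2.minEnclosingCircle(P)[1],1),"cmd",(B[c]*1000).round(1),"z",np.percentile(X[L][:,2],[50,90]).round(4))
  cv2.imwrite(f"pics/s{k}.png",np.hstack([cv2.imread(f"pics/top{k}.png")[60:340,60:430],cv2.imread(f"pics/scene{k}.png")[90:370,60:380]]))
E
python3 -c "
from d import *
measure(3)"
```

```text
scene red disc z 0.0094 ell [ 475.3 -112.9] [72.3 73.7] circ [ 474.6 -113.5] J [ 471.5 -113. ]
   lid on board [ 388.1 -287.9] 25.3 cmd [ 384.6 -288.2] z [0.0965 0.0976]
scene yellow disc z 0.0093 ell [497.2 -15.2] [67.2 69.5] circ [495.8 -14.9] J [488.5 -14.2]
   lid on board [ 476.7 -302.2] 25.6 cmd [ 473.5 -302.5] z [0.0965 0.0978]
scene blue disc z 0.0092 ell [515.6  91.2] [50.4 67.9] circ [510.3  89.2] J [503.5  90.3]
   lid on board [ 565.6 -316. ] 24.1 cmd [ 562.4 -316.8] z [0.0966 0.0979]
top red disc z 0.0102 ell [ 473.4 -111.3] [72.1 72.6] circ [ 473.5 -111.7] J [ 471.5 -113. ]
   lid on board [ 383.4 -286.1] 24.1 cmd [ 384.6 -288.2] z [0.0972 0.0995]
top yellow disc z 0.0101 ell [491.6 -12.2] [74.  75.1] circ [491.4 -11.9] J [488.5 -14.2]
   lid on board [ 472.5 -299.4] 23.6 cmd [ 473.5 -302.5] z [0.0971 0.0993]
top blue disc z 0.0102 ell [506.4  90.4] [70.8 71.1] circ [506.6  90.5] J [503.5  90.3]
   lid on board [ 561.2 -314.3] 24.0 cmd [ 562.4 -316.8] z [0.0971 0.0991]
```

```bash
sleep 8
```

```text
(no output)
```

View pics/s3.png

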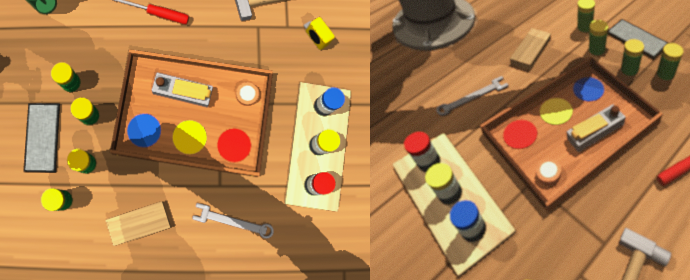

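All three jars stand upright on the board, with lids in the left half at blue (333,99), yellow (328,141) and red (322,183). The plane at (185,88) hasn't moved. The placed lids show a top-camera bias of about (-1, +2) mm, which I'll correct for. Now the plane.

Run:
```python
from d import *
P=np.array([.596,.003]); RC=np.array([.490,.3245]); a1,a2=1.32+np.pi/2,-.007+np.pi/2
for p,a in((P,a1),(RC,a2)): print(kin.inverse_kinematics([*p,.084],quat(a)))
env.reach([*P,ZH],quat(a1))
pick(P,.084,.066,80)
env.movel([.54,.16,ZH],velocity=.25,rot=quat((a1+a2)/2)); env.movel([*RC,ZH],velocity=.25,rot=quat(a2))
place(RC,.084,.066)
print(env.get_state()["opening"])
env.movel([.42,.05,.35],velocity=.3)
measure(4)
for n,w in(("top",win(70,130,145,245)),("scene",win(280,370,85,165))):
    X=cloud(n,np.load(f"{n}4.npy")); m=big(w&(X[...,2]>.031)&(X[...,2]<.07)&(X[...,1]>.285)); print(n,rect(n,m,.038),m.sum())
```

```text
[-0.16427786  0.63346836  0.07235724  1.89840196 -0.0745279   0.61227866
  2.84589906]
[-0.80229296  0.62828096  0.14669729  1.92277091 -0.15250109  0.60110042
  1.00656289]
pick hit False tcp [0.5967 0.0029 0.085 ] open 0.0437 F 83.3
place hit True tcp [0.4899 0.3245 0.085 ] open 0.0435
t 45.3
0.06588280845069969
scene red disc z 0.0094 ell [ 475.5 -112.9] [71.9 72.9] circ [ 476.  -112.8] J [ 471.5 -113. ]
   lid on board [ 388.6 -287.8] 25.8 cmd [ 384.6 -288.2] z [0.0965 0.0978]
scene yellow disc z 0.0093 ell [493.1 -13.3] [75.3 75.9] circ [493.  -13.2] J [488.5 -14.2]
   lid on board [ 476.6 -303.1] 25.2 cmd [ 473.5 -302.5] z [0.0963 0.0977]
scene blue disc z 0.0092 ell [508.2  87.8] [65.8 68.2] circ [508.2  87.9] J [503.5  90.3]
   lid on board [ 565.6 -318.2] 24.4 cmd [ 562.4 -316.8] z [0.0967 0.0979]
top red disc z 0.0102 ell [ 473.5 -111.5] [72.5 72.6] circ [ 473.5 -111.6] J [ 471.5 -113. ]
   lid on board [ 383.3 -286. ] 24.2 cmd [ 384.6 -288.2] z [0.097  0.0992]
top yellow disc z 0.01 ell [495.6 -16.4] [62.  75.6] circ [491.1 -12. ] J [488.5 -14.2]
   lid on board [ 472.5 -299.1] 24.0 cmd [ 473.5 -302.5] z [0.0971 0.0992]
top blue no disc 0 [103 117 125] [ 19  45 125] [0.39652891 0.02286513 0.66300152]
   lid on board [ 561.3 -314.2] 24.1 cmd [ 562.4 -316.8] z [0.0969 0.099 ]
top (array([0.4896, 0.3226], dtype=float32), array([ 47.6, 130.2]), 3.134) 1176
scene (array([0.4912, 0.3216], dtype=float32), array([ 59.8, 137.4]), 3.106) 662
```

```bash
sleep 5
```

```text
(no output)
```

View pics/s4.png

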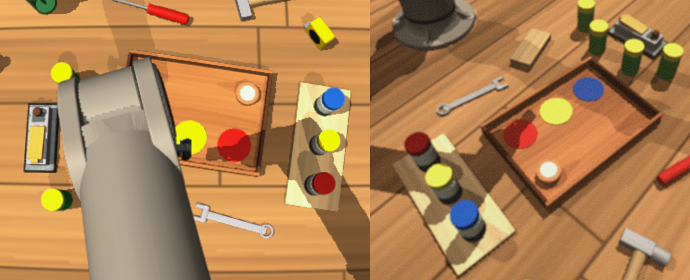

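The plane lies on the rest, in the top view at (40,137) in the left half, within about 4 mm of centre and aligned. The jars are undisturbed, and both views agree on the disc centres. Now the jars go back.

Run:
```python
from d import *
D={"red":np.array([.4745,-.113]),"yellow":np.array([.492,-.0135]),"blue":np.array([.5075,.0882])}
above([.45,-.1]); env.reach([*B["blue"],ZH],quat(A))
for c in("blue","yellow","red"):
    pick(B[c],GZ+.002,.07,40); place(D[c],GZ,.07)
env.movel([.40,-.30,.35],velocity=.3); env.dwell(.3)
measure(5)
for n in("top","scene"):
    p=cv2.imread(f"pics/{n}5.png"); X=cloud(n,np.load(f"{n}5.npy")); h=cv2.cvtColor(p,cv2.COLOR_BGR2HSV).astype(int); v,u=np.mgrid[:384,:512]
    for c in D:
        g=proj(n,[*D[c],.095])[0]; L=(np.hypot(u-g[0],v-g[1])<28)&(h[...,1]>110)&(X[...,2]>.087)&(X[...,2]<.11)
        if L.sum()>50: q=(onplane(n,np.argwhere(big(L))[:,::-1],.095)[:,:2]*1000).astype(np.float32); print(n,c,np.round(cv2.minEnclosingCircle(q)[0],1),"goal",D[c]*1000,"z",np.percentile(X[L][:,2],90).round(4))
    w=win(290,325,138,170) if n=="top" else win(218,255,245,278)
    m=big(w&(h[...,1]<60)&(h[...,2]>150)); print(n,"tin",rect(n,m,.028))
print(env.get_state()["tcp_pos"])
cv2.imwrite("pics/crop5.png",np.vstack([cv2.resize(cv2.imread("pics/top5.png")[100:250,75:345],None,fx=2,fy=2),cv2.resize(cv2.imread("pics/scene5.png")[90:230,150:420],None,fx=2,fy=2)]))
```

```text
pick hit False tcp [ 0.5627 -0.317   0.1217] open 0.0456 F 40.5
place hit True tcp [0.5075 0.0888 0.1193] open 0.0453
t 56.4
pick hit False tcp [ 0.4739 -0.3025  0.1216] open 0.0457 F 40.5
place hit True tcp [ 0.4919 -0.0128  0.1191] open 0.0457
t 65.5
pick hit False tcp [ 0.385  -0.2883  0.1215] open 0.0455 F 40.2
place hit True tcp [ 0.4745 -0.1124  0.1192] open 0.0459
t 74.0
scene red disc z 0.0095 ell [ 475.4 -112.9] [67.5 69. ] circ [ 475.5 -112.6] J [ 471.5 -113. ]
scene yellow disc z 0.0094 ell [509.8  -8.5] [38.4 61.6] circ [504.3  -8.5] J [488.5 -14.2]
scene blue disc z 0.0094 ell [532.7  97.2] [15.4 51.6] circ [528.5  95.9] J [503.5  90.3]
top red disc z 0.0101 ell [ 474.6 -112.2] [67.7 71.2] circ [ 473.9 -110.8] J [ 471.5 -113. ]
top yellow disc z 0.0102 ell [492.4 -11.5] [69.1 73. ] circ [491.  -11.2] J [488.5 -14.2]
top blue disc z 0.0104 ell [507.6  91.2] [66. 70.] circ [506.2  90.2] J [503.5  90.3]
top red [ 472.2 -112.2] goal [ 474.5 -113. ] z 0.0973
top yellow [489.5 -12.9] goal [492.  -13.5] z 0.0973
top blue [505.8  88.2] goal [507.5  88.2] z 0.0974
top tin (array([ 0.589 , -0.1409], dtype=float32), array([30. , 31.7]), 1.577)
scene red [ 477.  -116.8] goal [ 474.5 -113. ] z 0.0956
scene yellow [494.9 -15.6] goal [492.  -13.5] z 0.0954
scene blue [511.1  85. ] goal [507.5  88.2] z 0.0953
scene tin (array([ 0.5892, -0.1418], dtype=float32), array([31.2, 32.4]), 0.716)
[ 0.40034485 -0.29938433  0.34987245]
```

```bash
sleep 5
```

```text
(no output)
```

View pics/crop5.png

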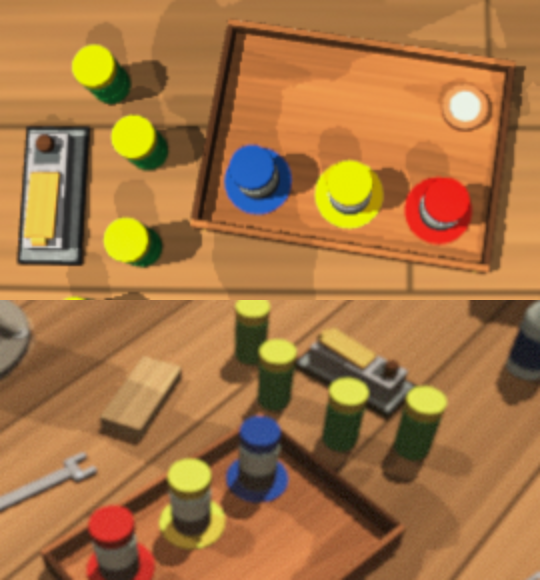

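The jars stand centred on their own discs (top half: blue (257,175), yellow (350,190), red (440,207)). The plane is on the rest at (50,195) and the tin hasn't moved. I'm handing the job in.

```bash
python3 -c "
from cell import job
print(job.job_done())"
```

```text
the job is handed in; nothing more can be done
None
```

The job is handed in (no verdict came back): the last images show all three jars upright on their own discs within a few mm of centre, the plane aligned on the rest about 4 mm off centre, and the wax tin unmoved; the robot clock read about 75 s.

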